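# Make up two sampling kits

### The arm

A 6-joint arm with a two-finger parallel gripper is mounted at the origin on the work surface; the furniture and walls round the work are solid. World frame = base frame: x ahead of the robot, y to its left, z up, the work surface at z = 0. Lengths are in m, angles in rad, forces in N, time in s.
With the tool pointing down it reaches from about 0.4 to 0.825 m from the base axis. Payload 7 kg.
Tool frame: the origin (TCP) lies midway between the tips of the shut fingers; the grasp point (between the pads) lies 19 mm behind it (grip_point_offset is the distance from the TCP to the grasp point, in m); z points along the fingers, y is the line along which they close (so a half turn about z gives the same grasp; the last joint's range is limited). The gripper opens to 88 mm and grips with 3 to 60 N. Pads are 19 mm wide; open, the fingers measure 130 mm over their backs; the gripper's body (78 mm by 193 mm) begins 47 mm behind the grasp point.
Start: joints at [-0.913, 0.359, 0.012, 0, -1.224, -0.288], TCP at [0.244, -0.629, 0.227] pointing down, gripper open.
Joint ranges: [-3.07, 3.07], [-1.43, 2.12], [-1.02, 1.25], [-3.03, 1.67], [-3.05, -0], [-3.03, 3.03]. Speed limits (rad/s): [2.39, 2.39, 3.01, 3.14, 3.14, 3.14].

### API

Orientations are given as [roll, pitch, yaw] about the fixed x, y, z axes, in that order (R = Rz(yaw) Ry(pitch) Rx(roll)).
In Python, from station import get_state, grab_frame, camera_params, job_done, grip_point_offset gives the robot as it stands.
- The arm moves only by the shell command python3 -m creep 'ROWS' [FORCE]. ROWS is JSON, a list that holds one entry, the list of rows, each a list of 7 numbers: the finger opening in cm, from 0 to 8.76, then the shift along the tool's x, y, z in cm, then the turn, a rotation vector about the tool's x, y, z in rad. In form: [[[fingers, tx, ty, tz, wx, wy, wz], ...]]. A call has 1 to 20 rows; each row is the pose to reach, as a shift and turn from the pose commanded when the call began, along the tool's axes at that moment; what a row does not reach only later rows make up. A row lasts 1/8 s, in which the tool goes at most 62.5 mm and 10.7 degrees, less where a joint would pass 70% of its speed; a pose out of reach is approached as far as the arm can. A call with a gripper value outside its range is refused whole. The fingers move at their own pace and stop on an object; FORCE is the grip in N (left out, the last holds). Time passes only in rows, so rows that repeat a pose let the fingers close. It gives the time, the measured TCP pose, the force, the opening and the grip force at its end, in the units of the state.
- get_state(): the state, without advancing time (a new reading comes with each control period).
- grab_frame(name): name is "side" or "top" or "wrist"; returns the picture (420x560x3 uint8, blue, green, red); there is no depth.
- camera_params(name): a dict with "vertical_fov" (degrees; the focal length in pixels is half the picture's height over the tangent of half this angle, whatever the lens; pixels are square), "cx", "cy" (the principal point, pixels), "view" (4x4, takes a point from world to camera coordinates). Camera axes: x right, y down, z forward; pixel columns grow to the right and rows downward; lengths in m; the calibration is good to about 2 mm. A picture is of the moment at which its call begins: read the wrist's pose just before it. camera_params takes no time and is no camera call; for the wrist camera it gives the pose at the moment of the call.
- job_done(): hands the job in; it is judged then, once.
The state is a dict: "t": time; "q": joint angles; "qd": joint speeds; "joint_efforts": joint torques, N m; "eef_pos": TCP position; "ee_rot": TCP orientation; "force": force on the tool from outside, world axes, zero at the start; "moment": the same for the moment, N m; "width": finger opening in m; "gripper_force": force on a finger pad.
Only numpy, scipy, OpenCV 4.12 (cv2) and the standard library are available. Lean on these libraries where they do the work, as an engineer would, in place of code of your own. Each camera call takes 0.05 s, during which the arm holds its last target. There are 200 camera calls.

### The job

Make up the two sampling kits from the stock on the bench. The large tray gets the open wide-neck bottle and two of the three vials from the foam rack; the small foam tray gets the conical flask and the remaining vial. Stand each vial in a white vial cup of its tray, one to a cup, and set the bottle and the flask down gently, upright on the floor of their trays, without letting them drop; at the end everything is let go and still.

Things in the scene. Friction and masses are not known exactly. Their poses are not given: they have to be found in the camera images.
- foam_rack: Dark grey foam vial rack with a paler speckled top, 154 x 104 x 100 mm (x, y, z), fixed; place and yaw vary. Square wells 16 mm wide, their bottoms 30 mm, deck 87 mm and outer rim 100 mm above the bench. Vials stand in wells near (-52, 32), (-12, -32) and (29, 32) mm from its origin, caps 103 to 120 mm above the bench. Origin: centre of its underside, z up.
- vial_a: Screw-cap vial, one of three alike, 91 mm tall, 18 g: tube of 13 mm diameter, white cap with green top, 20 mm in diameter, from 73 to 90 mm above the foot. Stands deep in a well of foam_rack with only the cap above the rack: take it by the cap from above and lift straight out (70 mm to clear). Origin: centre of its foot, z up along the vial.
- vial_b: Screw-cap vial, one of three alike, 91 mm tall, 18 g: tube of 13 mm diameter, white cap with green top, 20 mm in diameter, from 73 to 90 mm above the foot. Stands deep in a well of foam_rack with only the cap above the rack: take it by the cap from above and lift straight out (70 mm to clear). Origin: centre of its foot, z up along the vial.
- vial_c: Screw-cap vial, one of three alike, 91 mm tall, 18 g: tube of 13 mm diameter, white cap with green top, 20 mm in diameter, from 73 to 90 mm above the foot. Stands deep in a well of foam_rack with only the cap above the rack: take it by the cap from above and lift straight out (70 mm to clear). Origin: centre of its foot, z up along the vial.
- bottle: Open, clear wide-neck plastic bottle, 51 mm in diameter to 54 mm height, tapering to a neck 42 mm in diameter from 68 mm to its rim at 88 mm; 60 g or so. Stands on the bench; grasp the neck from above. Origin: centre of its underside, z up.
- flask: Small clear conical flask, 57 mm in diameter at the foot, 76 mm tall; neck 22 mm in diameter from 53 to 67 mm height, rim 26 mm in diameter from 67 to 76 mm; 60 g or so. Stands on the bench; grasp the neck from above. Origin: centre of its underside, z up.
- large_tray: Large red plastic tray, 170 x 240 x 34 mm (x, y, z), fixed; place and yaw vary. Walls 4 mm thick, floor at 4 mm. Two white vial cups stand fixed in it, axes at (-45, 60) and (-45, -60) mm from its origin: 37 mm outside (foot 45), 32 mm inside diameter, rim 62 mm and inner floor 8 mm above the bench. Free floor for the bottle about (30, 0) mm. Origin: centre of its underside, z up.
- small_tray: Small dark grey foam tray, 155 x 110 x 34 mm (x, y, z), fixed; place and yaw vary. Walls 9 mm thick, floor at 8 mm. One white vial cup (37 mm outside, foot 45, 32 mm inside diameter) stands fixed in it, axis at (-43, 0) mm from its origin, rim 66 mm and inner floor 12 mm above the bench. Free floor for the flask about (23, 0) mm. Origin: centre of its underside, z up.
Not all that is in view belongs to the job. What is shaped like the small_tray but turquoise is not meant. Leave any red look-alike of the flask alone.

How it is judged:
At the end, for the whole second after the job is handed in: Each of the three cups holds a vial: foot on the cup's floor, within 14 mm of its axis, leaning under 0.45 rad. Bottle upright (within 0.12 rad) on the large tray's floor, flask likewise on the small tray's, inside the walls. All five at rest (((x of vial_a in the frame of large_tray between -0.059 and -0.031 m and y of vial_a in the frame of large_tray between 0.046 and 0.074 m and z of vial_a in the frame of large_tray below 0.022 m and angle between vial_a's own z axis and vertical below 0.45 rad) or (x of vial_b in the frame of large_tray between -0.059 and -0.031 m and y of vial_b in the frame of large_tray between 0.046 and 0.074 m and z of vial_b in the frame of large_tray below 0.022 m and angle between vial_b's own z axis and vertical below 0.45 rad) or (x of vial_c in the frame of large_tray between -0.059 and -0.031 m and y of vial_c in the frame of large_tray between 0.046 and 0.074 m and z of vial_c in the frame of large_tray below 0.022 m and angle between vial_c's own z axis and vertical below 0.45 rad)) and ((x of vial_a in the frame of large_tray between -0.059 and -0.031 m and y of vial_a in the frame of large_tray between -0.074 and -0.046 m and z of vial_a in the frame of large_tray below 0.022 m and angle between vial_a's own z axis and vertical below 0.45 rad) or (x of vial_b in the frame of large_tray between -0.059 and -0.031 m and y of vial_b in the frame of large_tray between -0.074 and -0.046 m and z of vial_b in the frame of large_tray below 0.022 m and angle between vial_b's own z axis and vertical below 0.45 rad) or (x of vial_c in the frame of large_tray between -0.059 and -0.031 m and y of vial_c in the frame of large_tray between -0.074 and -0.046 m and z of vial_c in the frame of large_tray below 0.022 m and angle between vial_c's own z axis and vertical below 0.45 rad)) and ((x of vial_a in the frame of small_tray between -0.057 and -0.029 m and y of vial_a in the frame of small_tray between -0.014 and 0.014 m and z of vial_a in the frame of small_tray below 0.026 m and angle between vial_a's own z axis and vertical below 0.45 rad) or (x of vial_b in the frame of small_tray between -0.057 and -0.029 m and y of vial_b in the frame of small_tray between -0.014 and 0.014 m and z of vial_b in the frame of small_tray below 0.026 m and angle between vial_b's own z axis and vertical below 0.45 rad) or (x of vial_c in the frame of small_tray between -0.057 and -0.029 m and y of vial_c in the frame of small_tray between -0.014 and 0.014 m and z of vial_c in the frame of small_tray below 0.026 m and angle between vial_c's own z axis and vertical below 0.45 rad)) and x of bottle in the frame of large_tray between -0.065 and 0.065 m and y of bottle in the frame of large_tray between -0.1 and 0.1 m and z of bottle in the frame of large_tray below 0.012 m and angle between each of bottle, flask's own z axis and vertical below 0.12 rad and x of flask in the frame of small_tray between -0.05 and 0.05 m and y of flask in the frame of small_tray between -0.03 and 0.03 m and z of flask in the frame of small_tray below 0.016 m and linear speed of each of vial_a, vial_b, vial_c, bottle, flask below 0.02 m/s); the robot touches nothing.
It fails at once if the bottle is let go more than about 50 mm above the bench (height (world z) of bottle above 0.055 m and contact force between bottle and the fingers below 0.01 N).
It fails at once if the flask is let go more than about 50 mm above the bench (height (world z) of flask above 0.055 m and contact force between flask and the fingers below 0.01 N).
It also fails if it takes over 138 s, if anything falls off the work surface, if the arm or the gripper's body presses on something with over 40 N, if the wrist force passes 120 N, or if a joint passes its speed limit or range.

## Working session

There is one attempt and no reset: what is moved stays moved. The work goes in short steps, Python scripts to look and compute and a shell command to move; the robot and the scene stay as the last step left them, time stands still between calls to the robot, and variables do not carry over. Pictures are saved under pics/ and viewed, at most 14 in all, crops included, and the job is handed in when it is done.

```bash
ls; mkdir -p pics
python3 - <<'E'
from station import *
import cv2
print(get_state(), grip_point_offset)
for n in("side","top","wrist"):
    p=camera_params(n);print(n,p)
    cv2.imwrite(f"pics/{n}0.png",grab_frame(n))
E
```

```text
pics
{'t': 0.0, 'q': array([-9.12891580e-01,  3.59349668e-01,  1.10518429e-02, -3.34587556e-04,
       -1.22410667e+00, -2.88089546e-01]), 'qd': array([-3.15496538e-04,  6.61354560e-05, -1.36771080e-03,  4.61521105e-04,
       -6.87014186e-04,  1.82568753e-03]), 'joint_efforts': array([-2.92844870e-04, -5.82713199e+01,  2.93042207e+01,  6.99670494e+00,
        6.88069253e-03, -2.07242474e-04]), 'eef_pos': array([ 0.24375604, -0.62891922,  0.22564651]), 'ee_rot': array([ 3.13996139e+00, -1.55382708e-04, -2.77189127e+00]), 'force': array([-0.16173845, -0.28775933,  0.41185663]), 'moment': array([ 0.06951801, -0.01683575, -0.02938047]), 'gripper_force': 0.0, 'width': 0.08760223119934174} 0.0188
side {'vertical_fov': 53.15684836853907, 'cx': 279.66234845832076, 'cy': 204.3474332015572, 'view': array([[ 0.99834803,  0.05668216, -0.00939867, -0.53948787],
       [ 0.01580496, -0.42819475, -0.90354826,  0.09092277],
       [-0.05523953,  0.90190709, -0.42838324,  1.2264423 ],
       [ 0.        ,  0.        ,  0.        ,  1.        ]])}
top {'vertical_fov': 44.34284653476303, 'cx': 275.7576326754426, 'cy': 221.48521918861735, 'view': array([[ 0.04463217, -0.99900183,  0.00181981,  0.06971481],
       [-0.97637091, -0.0440065 , -0.21157331,  0.5703579 ],
       [ 0.21144221,  0.00766617, -0.97736044,  1.7730537 ],
       [ 0.        ,  0.        ,  0.        ,  1.        ]])}
wrist {'vertical_fov': 68.81239850349884, 'cx': 272.38182898887686, 'cy': 210.62107484421068, 'view': array([[-0.36096531,  0.93257544,  0.00266216,  0.67414571],
       [ 0.89415007,  0.34527844,  0.28509376, -0.03533777],
       [ 0.26495225,  0.10528933, -0.95849594,  0.39188817],
       [ 0.        ,  0.        ,  0.        ,  1.        ]])}
```

View pics/top0.png

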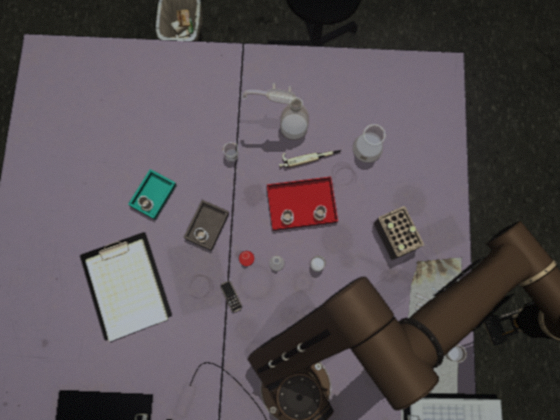

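View pics/side0.png

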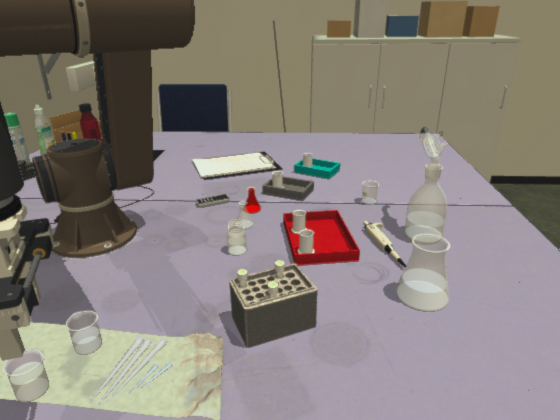

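Top view: large tray ~(302,204), grey small tray (207,226), rack (399,232), flask (277,263), bottle (317,265), red decoy (247,259). Side view confirms it.

```bash
cat > h.py <<'E'
import numpy as np, cv2
from station import *
def ray(name,p=None):
    p=p or camera_params(name); f=210/np.tan(np.radians(p["vertical_fov"])/2); return p,f
def px2w(name,u,v,z,p=None):
    p,f=ray(name,p);V=p["view"];R=V[:3,:3];c=-R.T@V[:3,3]
    d=R.T@np.array([(u-p["cx"])/f,(v-p["cy"])/f,1]);return c+d*(z-c[2])/d[2]
def w2px(name,X,p=None):
    p,f=ray(name,p);X=np.atleast_2d(X);Y=X@p["view"][:3,:3].T+p["view"][:3,3]
    return np.c_[p["cx"]+f*Y[:,0]/Y[:,2],p["cy"]+f*Y[:,1]/Y[:,2]]
def snap(name,fn):
    p=camera_params(name);im=grab_frame(name);cv2.imwrite(fn,im);return p,im
E
python3 - <<'E'
from h import *
im=cv2.imread("pics/top0.png")
cv2.imwrite("pics/topc.png",cv2.resize(im[165:285,180:440],None,fx=3,fy=3,interpolation=cv2.INTER_CUBIC))
for n,u,v,z in[("flask",277,263,.04),("bottle",317,265,.04),("large",302,204,.034),("small",207,226,.034),("rack",399,232,.1),("red",247,259,.04)]:print(n,px2w("top",u,v,z).round(3))
E
```

```text
flask [0.421 0.084 0.04 ]
bottle [ 0.42  -0.057  0.04 ]
large [0.642 0.003 0.034]
small [0.545 0.342 0.034]
rack [ 0.54  -0.334  0.1  ]
red [0.431 0.191 0.04 ]
```

View pics/topc.png

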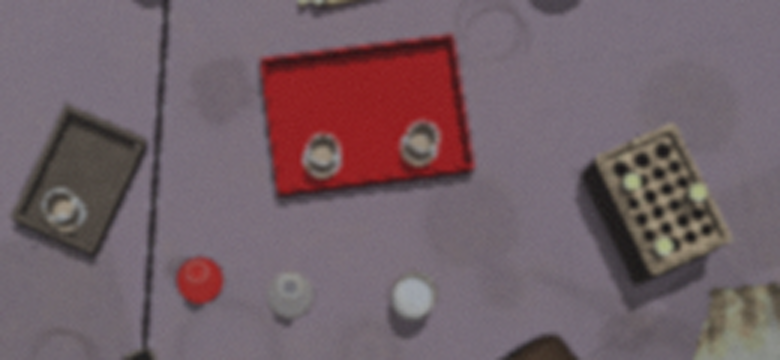

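Crop (3x, offset 180,165): caps at (632,182), (698,191), (664,245); large-tray cups (322,156), (420,143); small-tray cup (63,210); corners visible. Fit planar poses.

```bash
cat >> h.py <<'E'
from scipy.optimize import least_squares
def T(s,P):
    P=np.atleast_2d(P).astype(float);c,n=np.cos(s[2]),np.sin(s[2])
    return np.c_[s[0]+c*P[:,0]-n*P[:,1],s[1]+n*P[:,0]+c*P[:,1],P[:,2]]
def fit(name,P,px,s0,p=None):
    P=np.array(P)/1000.;px=np.array(px,float);p=p or camera_params(name)
    r=least_squares(lambda s:(w2px(name,T(s,P),p)-px).ravel(),s0)
    return r.x,r.fun.reshape(-1,2).round(1).tolist()
E
python3 - <<'E'
from h import *
c=lambda L:np.array(L)/3+[180,165]
print(fit("top",[(29,32,120),(-12,-32,120),(-52,32,120)],c([(632,182),(698,191),(664,245)]),[.54,-.33,.4]))
print(fit("top",[(-45,60,62),(-45,-60,62),(85,120,34),(85,-120,34),(-85,-120,34),(-85,120,34)],c([(322,148),(421,135),(263,60),(453,37),(472,168),(280,192)]),[.64,0,.1]))
print(fit("top",[(-43,0,66),(77,55,34),(77,-55,34),(-77,-55,34),(-77,55,34)],c([(65,203),(68,107),(145,146),(95,257),(17,216)]),[.54,.34,-.4]))
print("flask",px2w("top",*c((290,285)),.076),"bottle",px2w("top",*c((413,297)),.07))
E
```

```text
(array([ 0.54599254, -0.34190609,  0.46877224]), [[-0.1, -0.1], [-0.0, 0.0], [0.1, 0.1]])
(array([0.6473112 , 0.00254274, 0.16900009]), [[0.3, 0.4], [0.6, 0.7], [-1.0, -0.8], [0.3, -0.9], [0.9, 0.2], [-1.0, 0.3]])
(array([ 0.54851231,  0.34133956, -0.37994005]), [[-0.8, 1.3], [0.3, -0.6], [1.9, -1.5], [0.1, -0.2], [-1.5, 0.9]])
flask [0.42682771 0.08583203 0.076     ] bottle [ 0.42006843 -0.05728485  0.07      ]
```

```bash
cat >> h.py <<'E'
from scipy.spatial.transform import Rotation as Ro
def go(x,y,z,yaw):
    s=get_state();R=Ro.from_euler("xyz",s["ee_rot"]);R2=Ro.from_euler("xyz",[np.pi,0,yaw])
    d=R.inv().apply(np.array([x,y,z])-s["eef_pos"])*100;w=(R.inv()*R2).as_rotvec()
    print("t %.1f"%s["t"],"d",d.round(2),"w",w.round(3),"rows",int(max(np.linalg.norm(d)/6.25,np.linalg.norm(w)/.187))+1,"w %.4f gf %.1f"%(s["width"],s["gripper_force"]))
def cam():
    s=get_state();V=camera_params("wrist")["view"];c=-V[:3,:3].T@V[:3,3];R=Ro.from_euler("xyz",s["ee_rot"])
    return R.inv().apply(c-s["eef_pos"]),R.inv().apply(V[2,:3])
E
python3 - <<'E'
from h import *
print(cam())
go(.46,-.08,.24,-1.57)
E
```

```text
(array([ 0.07816712, -0.00034092, -0.15818622]), array([-0.2852634 ,  0.00097103,  0.95844867]))
t 0.1 d [-40.    43.38  -1.37] w [ 1.000e-03  1.000e-03 -1.202e+00] rows 10 w 0.0877 gf 0.0
```

```bash
python3 -m creep '[[[8.7,-40.3,49.7,-1.4,0,0,-1.2],[8.7,-40.3,49.7,-1.4,0,0,-1.2],[8.7,-40.3,49.7,-1.4,0,0,-1.2],[8.7,-40.3,49.7,-1.4,0,0,-1.2],[8.7,-40.3,49.7,-1.4,0,0,-1.2],[8.7,-40.3,49.7,-1.4,0,0,-1.2],[8.7,-40.3,49.7,-1.4,0,0,-1.2],[8.7,-40.3,49.7,-1.4,0,0,-1.2],[8.7,-40.3,49.7,-1.4,0,0,-1.2],[8.7,-40.3,49.7,-1.4,0,0,-1.2],[8.7,-40.3,49.7,-1.4,0,0,-1.2],[8.7,-40.3,49.7,-1.4,0,0,-1.2],[8.7,-40.3,49.7,-1.4,0,0,-1.2],[8.7,-40.3,49.7,-1.4,0,0,-1.2]]]' 10
python3 - <<'E'
from h import *
import pickle
p,im=snap("wrist","pics/w1.png");pickle.dump(p,open("w1.p","wb"))
E
```

```text
t: 1.9
eef_pos: [0.4397, -0.0214, 0.2405]
ee_rot: [3.141, -0.0, -1.574]
force: [0.4, -0.4, -0.4]
width: 0.0868
gripper_force: 0.0
```

View pics/w1.png

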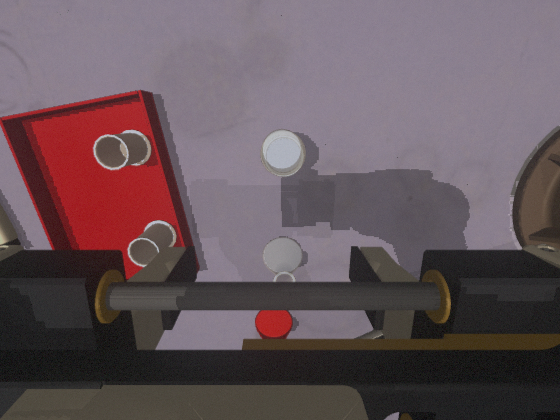

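Wrist view: bottle rim centre (283,153), flask body (282,254) with rim near (285,281), cup rims of the large tray (111,152) and (143,252), tray corners (145,92) and (3,118).

Run:
```python
from h import *
import pickle
p=pickle.load(open("w1.p","rb"))
print("bottle",px2w("wrist",283,153,.088,p),"flask rim",px2w("wrist",285,280,.076,p),"foot",px2w("wrist",282,254,.01,p))
print(fit("wrist",[(-45,60,62),(-45,-60,62),(85,-120,34),(-85,-120,34)],[(143,252),(111,152),(3,118),(147,92)],[.647,.0025,.169],p))
im=cv2.imread("pics/w1.png")
cv2.imwrite("pics/w1c.png",cv2.resize(im[110:310,0:340],None,fx=2.3,fy=2.3,interpolation=cv2.INTER_CUBIC))
go(.42,-.057,.12,-1.57)
```

```text
bottle [ 0.42800494 -0.06665398  0.088     ] flask rim [0.42424784 0.08243651 0.076     ] foot [0.42579826 0.07938099 0.01      ]
(array([0.64568367, 0.00217109, 0.15204711]), [[1.4, 1.8], [3.2, 1.5], [-2.9, -2.0], [-1.8, -0.7]])
t 1.9 d [ 3.57  1.97 12.06] w [ 0.    -0.    -0.004] rows 3 w 0.0869 gf 0.0
```

View pics/w1c.png

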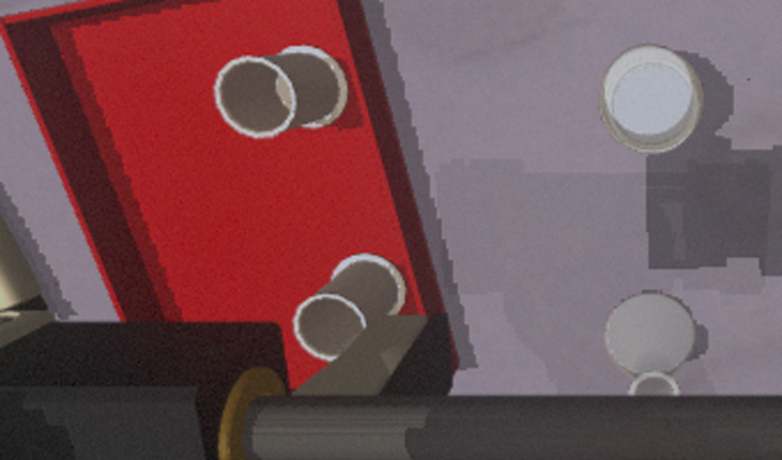

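```bash
python3 -m creep '[[[8.7,4,1.5,6,0,0,0],[8.7,4,1.5,10,0,0,0],[8.7,4,1.5,13,0,0,0],[8.7,4,1.5,16,0,0,0],[8.7,4,1.5,18,0,0,0],[8.7,4,1.5,18,0,0,0],[3,4,1.5,18,0,0,0],[3,4,1.5,18,0,0,0],[3,4,1.5,18,0,0,0],[3,4,1.5,18,0,0,0],[3,4,1.5,18,0,0,0],[3,4,1.5,18,0,0,0],[3,4,1.5,18,0,0,0],[3,4,1.5,18,0,0,0]]]' 12
python3 - <<'E'
from h import *
print(get_state()["eef_pos"])
go(.425,-.061,.15,-1.57)
c=T([.646,.0025,.16],[.03,0,0])[0];print(c)
go(c[0],c[1],.15,-1.57)
E
```

```text
t: 3.7
eef_pos: [0.4253, -0.0602, 0.0607]
ee_rot: [-3.141, 0.0, -1.572]
force: [0.6, 0.4, 2.4]
width: 0.0438
gripper_force: 11.1
[ 0.42525959 -0.06021985  0.06070322]
t 3.7 d [ 0.08  0.02 -8.93] w [-0.     0.    -0.002] rows 2 w 0.0438 gf 11.1
[0.67561682 0.00727955 0.        ]
t 3.7 d [ -6.77 -25.03  -8.92] w [-0.     0.    -0.002] rows 5 w 0.0438 gf 11.1
```

```bash
python3 -m creep '[[[3,0,0,-4,0,0,0],[3,0,0,-9,0,0,0],[3,-1,-4,-9,0,0,0],[3,-2,-9,-9,0,0,0],[3,-4,-14,-9,0,0,0],[3,-5,-19,-9,0,0,0],[3,-6.3,-23.5,-9,0,0,0],[3,-6.8,-25,-9,0,0,0],[3,-6.8,-25,-9,0,0,0],[3,-6.8,-25,-9,0,0,0],[3,-6.8,-25,-6,0,0,0],[3,-6.8,-25,-3,0,0,0],[3,-6.8,-25,-1.5,0,0,0],[3,-6.8,-25,-0.8,0,0,0],[3,-6.8,-25,-0.6,0,0,0],[3,-6.8,-25,-0.5,0,0,0],[3,-6.8,-25,-0.5,0,0,0]]]' 12
python3 - <<'E'
from h import *
s=get_state();print(s["eef_pos"],s["force"])
snap("top","pics/t2.png");snap("side","pics/s2.png")
a=cv2.imread("pics/t2.png")[165:285,180:440];b=cv2.imread("pics/s2.png")[150:270,180:440]
cv2.imwrite("pics/c2.png",cv2.resize(np.vstack([a,b]),None,fx=2.4,fy=2.4,interpolation=cv2.INTER_CUBIC))
E
```

```text
t: 5.82
eef_pos: [0.6755, 0.0076, 0.0662]
ee_rot: [-3.141, 0.0, -1.572]
force: [0.1, 0.7, -2.2]
width: 0.0436
gripper_force: 10.3
[0.67547054 0.00755807 0.06624893] [ 0.06542393  0.65238631 -2.22408776]
```

View pics/c2.png

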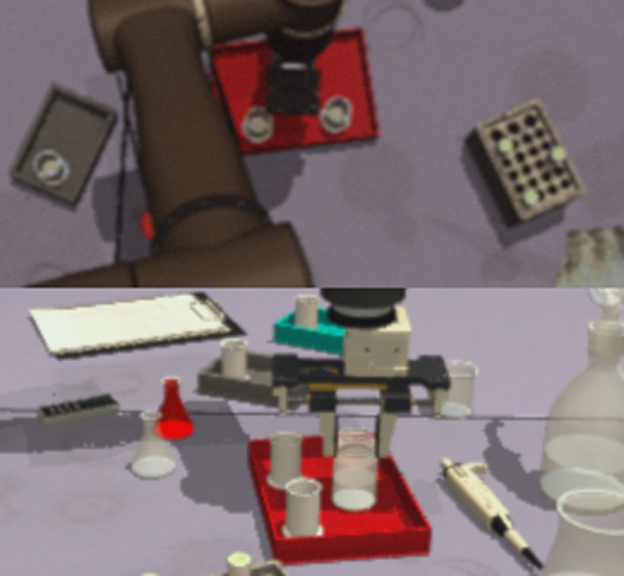

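The bottle is held upright over the free floor of the large tray, ~1–2 mm above it.

```bash
python3 -m creep '[[[3,0,0,0.15,0,0,0],[3,0,0,0.15,0,0,0],[4.6,0,0,0.15,0,0,0],[6,0,0,0.15,0,0,0],[7,0,0,0.15,0,0,0],[7,0,0,0.15,0,0,0],[7,0,0,-4,0,0,0],[7,0,0,-9,0,0,0],[7,0,0,-13,0,0,0],[7,0,0,-13,0,0,0]]]' 12
python3 - <<'E'
from h import *
go(.425,.083,.2,-1.57)
E
```

```text
t: 7.18
eef_pos: [0.6771, 0.0077, 0.1999]
ee_rot: [-3.135, 0.001, -1.571]
force: [0.0, -0.9, -0.8]
width: 0.0703
gripper_force: 0.0
t 7.2 d [-7.52 25.22 -0.18] w [-0.007  0.001 -0.001] rows 5 w 0.0703 gf 0.0
```

```bash
python3 -m creep '[[[6,-7.5,25.2,0,0,0,0],[6,-7.5,25.2,0,0,0,0],[6,-7.5,25.2,0,0,0,0],[6,-7.5,25.2,0,0,0,0],[6,-7.5,25.2,0,0,0,0],[6,-7.5,25.2,0,0,0,0],[6,-7.5,25.2,5,0,0,0],[6,-7.5,25.2,10,0,0,0],[6,-7.5,25.2,13,0,0,0],[6,-7.5,25.2,15.8,0,0,0],[6,-7.5,25.2,15.8,0,0,0],[1.5,-7.5,25.2,15.8,0,0,0],[1.5,-7.5,25.2,15.8,0,0,0],[1.5,-7.5,25.2,15.8,0,0,0],[1.5,-7.5,25.2,15.8,0,0,0],[1.5,-7.5,25.2,15.8,0,0,0],[1.5,-7.5,25.2,15.8,0,0,0],[1.5,-7.5,25.2,15.8,0,0,0]]]' 12
python3 - <<'E'
from h import *
print(get_state()["eef_pos"])
c=T([.5485,.3413,-.38],[.025,0,0])[0];print(c)
go(c[0],c[1],.13,-1.57);go(c[0],c[1],.13,-.38-1.57)
E
```

```text
t: 9.43
eef_pos: [0.4238, 0.0831, 0.0381]
ee_rot: [-3.14, 0.001, -1.571]
force: [0.9, -0.1, 7.0]
width: 0.0296
gripper_force: 12.3
[0.42380975 0.08312006 0.03808421]
[0.57171662 0.33202699 0.        ]
t 9.4 d [-24.9  -14.79  -9.16] w [-0.001  0.001 -0.001] rows 5 w 0.0296 gf 12.3
t 9.4 d [-24.9  -14.79  -9.16] w [-0.001  0.001  0.379] rows 5 w 0.0296 gf 12.3
```

Width 29.6 mm means the tips are on the cone; reopen, go up 7 mm and regrip.

```bash
python3 -m creep '[[[4.5,0,0,0,0,0,0],[4.5,0,0,0,0,0,0],[4.5,0,0,-0.8,0,0,0],[4.5,0,0,-0.8,0,0,0],[1.5,0,0,-0.8,0,0,0],[1.5,0,0,-0.8,0,0,0],[1.5,0,0,-0.8,0,0,0],[1.5,0,0,-0.8,0,0,0],[1.5,0,0,-0.8,0,0,0],[1.5,0,0,-0.8,0,0,0]]]' 12
python3 - <<'E'
from h import *
print(get_state()["eef_pos"])
snap("side","pics/s3.png")
b=cv2.imread("pics/s3.png")[160:250,170:330]
cv2.imwrite("pics/c3.png",cv2.resize(b,None,fx=4.5,fy=4.5,interpolation=cv2.INTER_CUBIC))
E
```

```text
t: 10.68
eef_pos: [0.4231, 0.0827, 0.0455]
ee_rot: [3.141, -0.0, -1.572]
force: [0.1, 0.2, -0.8]
width: 0.0245
gripper_force: 11.3
[0.42314623 0.08269134 0.04552229]
```

View pics/c3.png

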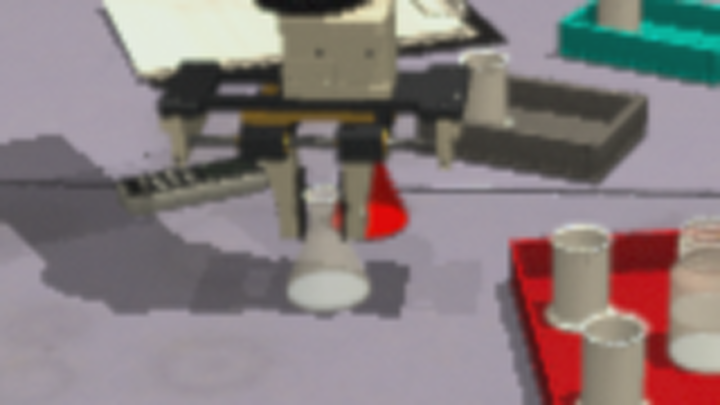

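```bash
python3 -m creep '[[[1.5,0,0,-4,0,0,0],[1.5,0,0,-8,0,0,0],[1.5,0,0,-11,0,0,0],[1.5,-4,-3,-11,0,0,-0.15],[1.5,-8,-5,-11,0,0,-0.3],[1.5,-12,-7,-11,0,0,-0.45],[1.5,-16,-10,-11,0,0,-0.6],[1.5,-20,-12,-11,0,0,-0.75],[1.5,-23,-14,-11,0,0,-0.9],[1.5,-24.9,-14.8,-11,0,0,-1.05],[1.5,-24.9,-14.8,-11,0,0,-1.19],[1.5,-24.9,-14.8,-11,0,0,-1.19],[1.5,-24.9,-14.8,-11,0,0,-1.19],[1.5,-24.9,-14.8,-7,0,0,-1.19],[1.5,-24.9,-14.8,-4,0,0,-1.19],[1.5,-24.9,-14.8,-2.5,0,0,-1.19],[1.5,-24.9,-14.8,-2.5,0,0,-1.19]]]' 12
python3 - <<'E'
from h import *
print(get_state()["eef_pos"])
snap("top","pics/t4.png");snap("side","pics/s4.png")
a=cv2.imread("pics/t4.png")[165:265,150:310];b=cv2.imread("pics/s4.png")[140:240,220:380]
cv2.imwrite("pics/c4.png",cv2.resize(np.vstack([a,b]),None,fx=3,fy=3,interpolation=cv2.INTER_CUBIC))
E
```

```text
t: 12.85
eef_pos: [0.5711, 0.3311, 0.0699]
ee_rot: [3.14, 0.001, -0.383]
force: [-0.4, -0.4, 0.6]
width: 0.0249
gripper_force: 11.3
[0.57114672 0.33110573 0.06994131]
```

View pics/c4.png

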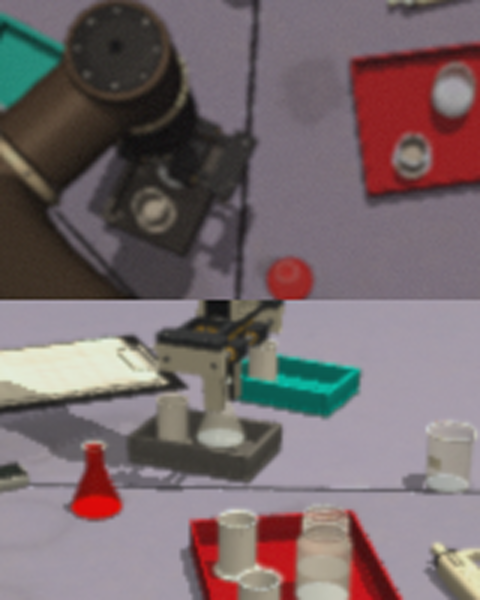

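The flask hangs inside the grey tray, clear of cup and walls. Lower, release, rise, then plan a look at the small-tray cup and the rack.

```bash
python3 -m creep '[[[1.5,0,0,0.8,0,0,0],[1.5,0,0,1.3,0,0,0],[1.5,0,0,1.55,0,0,0],[1.5,0,0,1.65,0,0,0],[1.5,0,0,1.7,0,0,0],[1.5,0,0,1.7,0,0,0],[3.5,0,0,1.7,0,0,0],[4.5,0,0,1.7,0,0,0],[4.5,0,0,1.7,0,0,0],[4.5,0,0,-3,0,0,0],[4.5,0,0,-8,0,0,0],[4.5,0,0,-14,0,0,0],[4.5,0,0,-14,0,0,0]]]' 12
python3 - <<'E'
from h import *
print(get_state()["eef_pos"])
import pickle
p,_=snap("wrist","pics/w5.png");pickle.dump(p,open("w5.p","wb"))
# over rack: camera sees toward tool -x; yaw candidates
for yaw in(.469,-1.10,-1.10-1.57):go(.546,-.342,.26,yaw)
E
```

```text
t: 14.58
eef_pos: [0.5738, 0.3333, 0.217]
ee_rot: [-3.133, -0.005, -0.381]
force: [0.3, -0.4, 0.2]
width: 0.0452
gripper_force: 0.0
[0.57384738 0.3332729  0.21699744]
t 14.6 d [22.69 63.55 -4.91] w [-0.004 -0.004 -0.851] rows 11 w 0.0452 gf 0.0
t 14.6 d [22.69 63.55 -4.91] w [-0.006 -0.     0.718] rows 11 w 0.0452 gf 0.0
t 14.6 d [22.69 63.55 -4.91] w [-0.005  0.005  2.288] rows 13 w 0.0452 gf 0.0
```

View pics/w5.png

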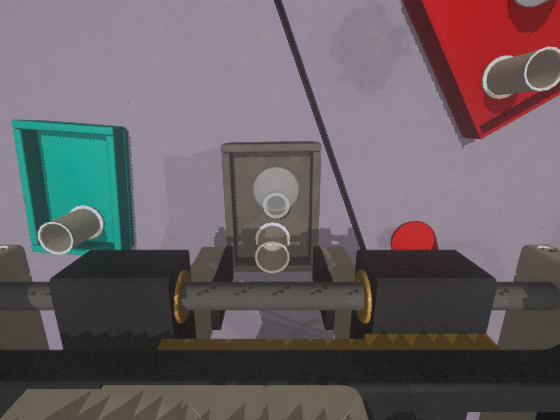

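Flask upright in the grey tray; cup rim ring at (271,257), tray top far corners (222,143), (321,143).

```bash
python3 - <<'E'
from h import *
import pickle
p=pickle.load(open("w5.p","rb"))
print(fit("wrist",[(-43,0,66),(77,55,34),(77,-55,34)],[(271,257),(222,143),(321,143)],[.5485,.3413,-.38],p))
print("cup direct",px2w("wrist",271,257,.066,p),"top est",T([.5485,.3413,-.38],[-.043,0,0]))
print("large cup",px2w("wrist",543,68,.062,p),T([.646,.0025,.16],[-.045,.06,0]))
E
python3 -m creep '[[[4.5,3,9,-2,0,0,0.1],[4.5,18.9,60.5,-4.5,0,0,0.72],[4.5,18.9,60.5,-4.5,0,0,0.72],[4.5,18.9,60.5,-4.5,0,0,0.72],[4.5,18.9,60.5,-4.5,0,0,0.72],[4.5,18.9,60.5,-4.5,0,0,0.72],[4.5,18.9,60.5,-4.5,0,0,0.72],[4.5,18.9,60.5,-4.5,0,0,0.72],[4.5,18.9,60.5,-4.5,0,0,0.72],[4.5,18.9,60.5,-4.5,0,0,0.72],[4.5,18.9,60.5,-4.5,0,0,0.72],[4.5,18.9,60.5,-4.5,0,0,0.72],[4.5,18.9,60.5,-4.5,0,0,0.72],[4.5,18.9,60.5,-4.5,0,0,0.72],[4.5,18.9,60.5,-4.5,0,0,0.72],[4.5,18.9,60.5,-4.5,0,0,0.72]]]' 12
python3 - <<'E'
from h import *
import pickle
p,_=snap("wrist","pics/w6.png");pickle.dump(p,open("w6.p","wb"))
E
```

```text
(array([ 0.55191742,  0.34443362, -0.38194664]), [[0.1, -0.4], [-1.0, 0.1], [0.9, 0.3]])
cup direct [0.51163674 0.36068167 0.066     ] top est [[0.50856742 0.35724958 0.        ]]
large cup [0.59460167 0.0544983  0.062     ] [[0.59201568 0.05456432 0.        ]]
t: 16.62
eef_pos: [0.5216, -0.2997, 0.2557]
ee_rot: [-3.141, -0.0, -1.101]
force: [-0.1, 0.8, 0.3]
width: 0.045
gripper_force: 0.0
```

View pics/w6.png

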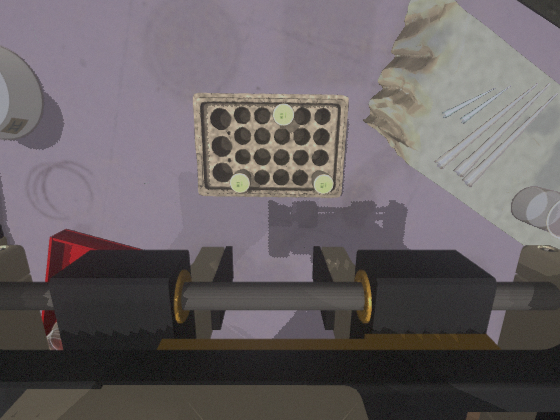

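Caps at (284,115), (240,183), (324,184); rack yaw aligned with the picture.

Run:
```python
from h import *
import pickle
p=pickle.load(open("w6.p","rb"))
s,r=fit("wrist",[(-12,-32,120),(29,32,120),(-52,32,120)],[(284,115),(240,183),(324,184)],[.546,-.342,.469],p);print(s,r)
for u in[(284,115),(240,183),(324,184)]:
    c=px2w("wrist",*u,.120,p);print(c);go(c[0],c[1],.15,-1.10)
im=cv2.imread("pics/w6.png")[80:210,180:365];cv2.imwrite("pics/w6c.png",cv2.resize(im,None,fx=4,fy=4,interpolation=cv2.INTER_CUBIC))
```

```text
[ 0.54460863 -0.34327724  0.45774782] [[0.0, -0.2], [0.4, 0.1], [-0.5, 0.1]]
[ 0.54791578 -0.37713574  0.12      ]
t 16.7 d [ 8.08  1.15 10.57] w [-0.    -0.    -0.001] rows 3 w 0.0449 gf 0.0
[ 0.55691405 -0.3016504   0.12      ]
t 16.7 d [ 1.76 -3.07 10.57] w [-0.    -0.    -0.001] rows 2 w 0.0449 gf 0.0
[ 0.48346069 -0.3378196   0.12      ]
t 16.7 d [ 1.66  5.12 10.57] w [-0.    -0.    -0.001] rows 2 w 0.0449 gf 0.0
```

View pics/w6c.png

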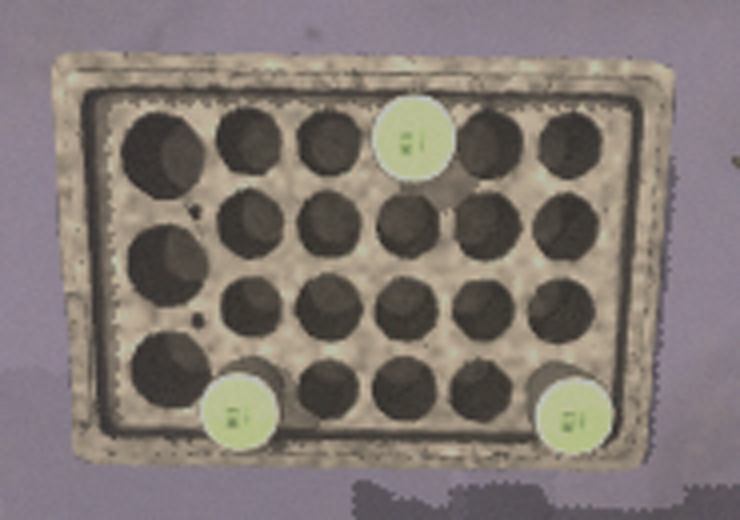

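```bash
python3 -m creep '[[[3.8,8.1,1.15,5,0,0,0],[3.8,8.1,1.15,8,0,0,0],[3.8,8.1,1.15,11,0,0,0],[3.8,8.1,1.15,13,0,0,0],[3.8,8.1,1.15,14.5,0,0,0],[3.8,8.1,1.15,15.4,0,0,0],[3.8,8.1,1.15,15.4,0,0,0],[1.2,8.1,1.15,15.4,0,0,0],[1.2,8.1,1.15,15.4,0,0,0],[1.2,8.1,1.15,15.4,0,0,0],[1.2,8.1,1.15,15.4,0,0,0],[1.2,8.1,1.15,15.4,0,0,0],[1.2,8.1,1.15,15.4,0,0,0],[1.2,8.1,1.15,15.4,0,0,0]]]' 15
python3 - <<'E'
from h import *
print(get_state()["eef_pos"])
for c in(T([.647,.0025,.16],[[-.045,-.06,0],[-.045,.06,0]])):print(c);go(c[0],c[1],.19,-1.1)
E
```

```text
t: 18.42
eef_pos: [0.5482, -0.378, 0.1023]
ee_rot: [-3.141, -0.001, -1.102]
force: [0.2, -0.2, 5.9]
width: 0.0199
gripper_force: 15.0
[ 0.54820569 -0.37802565  0.10225698]
[ 0.61213386 -0.06390296  0.        ]
t 18.4 d [-25.12 -19.91  -8.79] w [-0.001 -0.001 -0.002] rows 6 w 0.0199 gf 15.0
[0.59301568 0.05456432 0.        ]
t 18.4 d [-36.55 -23.56  -8.8 ] w [-0.001 -0.001 -0.002] rows 8 w 0.0199 gf 15.0
```

```bash
python3 -m creep '[[[1.2,0,0,-2,0,0,0],[1.2,0,0,-4,0,0,0],[1.2,0,0,-6,0,0,0],[1.2,0,0,-8,0,0,0],[1.2,0,0,-10,0,0,0],[1.2,0,0,-10,0,0,0]]]' 15
python3 - <<'E'
from h import *
import pickle
p=pickle.load(open("w1.p","rb"))
print(px2w("wrist",111,152,.062,p),px2w("wrist",143,252,.062,p))
p=pickle.load(open("w5.p","rb"));print(px2w("wrist",543,68,.062,p))
print(px2w("top",180+420/3,165+135/3,.062),px2w("top",180+322/3,165+148/3,.062))
snap("side","pics/s7.png")
cv2.imwrite("pics/c7.png",cv2.resize(cv2.imread("pics/s7.png")[150:350,180:380],None,fx=3,fy=3,interpolation=cv2.INTER_CUBIC))
go(.610,-.062,.21,-1.1)
E
```

```text
t: 19.18
eef_pos: [0.5483, -0.3779, 0.2027]
ee_rot: [-3.14, -0.002, -1.102]
force: [-0.1, -0.1, -1.0]
width: 0.0196
gripper_force: 15.0
[ 0.61356358 -0.0656008   0.062     ] [0.59348273 0.05233531 0.062     ]
[0.59460167 0.0544983  0.062     ]
[ 0.61552165 -0.06091511  0.062     ] [0.59437592 0.05511152 0.062     ]
t 19.2 d [-25.34 -19.81  -0.85] w [-0.001  0.    -0.002] rows 6 w 0.0199 gf 15.0
```

View pics/c7.png

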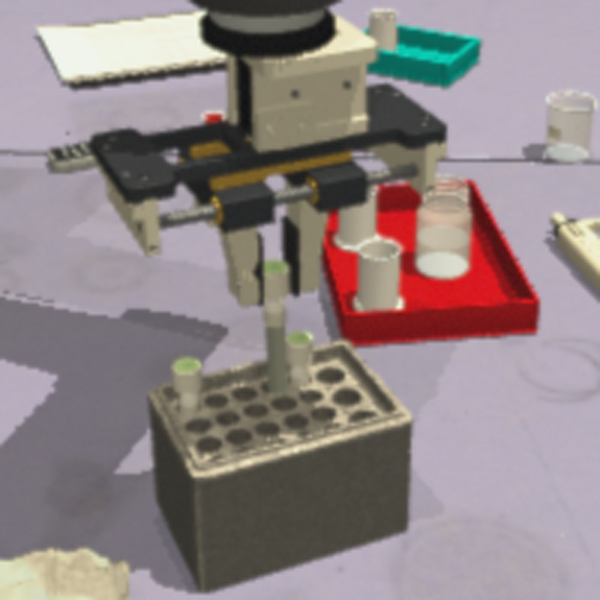

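Vial hangs straight, clear of the rack. Insert into the right-hand large-tray cup.

```bash
python3 -m creep '[[[1.2,-6,-5,-1,0,0,0],[1.2,-12,-10,-1,0,0,0],[1.2,-16,-13,-1,0,0,0],[1.2,-20,-16,-1,0,0,0],[1.2,-24,-19.3,-1,0,0,0],[1.2,-25,-20.1,-1,0,0,0],[1.2,-25,-20.1,-1,0,0,0],[1.2,-25,-20.1,-1,0,0,0],[1.2,-25,-20.1,-1,0,0,0],[1.2,-25,-20.1,2,0,0,0],[1.2,-25,-20.1,5,0,0,0],[1.2,-25,-20.1,7,0,0,0],[1.2,-25,-20.1,9,0,0,0],[1.2,-25,-20.1,11,0,0,0],[1.2,-25,-20.1,12,0,0,0],[1.2,-25,-20.1,12,0,0,0]]]' 15
python3 - <<'E'
from h import *
print(get_state()["force"])
snap("side","pics/s8.png")
cv2.imwrite("pics/c8.png",cv2.resize(cv2.imread("pics/s8.png")[150:280,230:380],None,fx=4,fy=4,interpolation=cv2.INTER_CUBIC))
E
```

```text
t: 21.22
eef_pos: [0.614, -0.0645, 0.0813]
ee_rot: [3.141, 0.0, -1.103]
force: [0.1, 0.7, 0.5]
width: 0.0196
gripper_force: 15.0
[0.07267876 0.74397923 0.5337414 ]
```

View pics/c8.png

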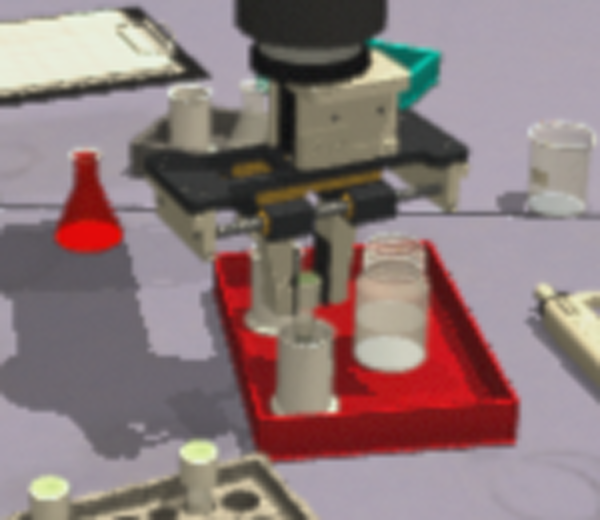

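The vial is inside the near cup. Release, rise.

```bash
python3 -m creep '[[[2.5,0,0,0,0,0,0],[3.8,0,0,0,0,0,0],[3.8,0,0,0,0,0,0],[3.8,0,0,-4,0,0,0],[3.8,0,0,-8,0,0,0],[3.8,0,0,-12,0,0,0],[3.8,0,0,-12,0,0,0]]]' 15
python3 - <<'E'
from h import *
go(.557,-.302,.101,-1.1)
E
```

```text
t: 22.15
eef_pos: [0.6161, -0.0638, 0.2057]
ee_rot: [-3.135, -0.003, -1.101]
force: [-0.7, -0.5, -1.1]
width: 0.0379
gripper_force: 0.0
t 22.1 d [18.54 16.12 10.42] w [-0.007 -0.003 -0.001] rows 5 w 0.0379 gf 0.0
```

```bash
python3 -m creep '[[[3.8,18.6,15.8,0,0,0,0],[3.8,18.6,15.8,0,0,0,0],[3.8,18.6,15.8,0,0,0,0],[3.8,18.6,15.8,0,0,0,0],[3.8,18.6,15.8,0,0,0,0],[3.8,18.6,15.8,0,0,0,0],[3.8,18.6,15.8,4,0,0,0],[3.8,18.6,15.8,7,0,0,0],[3.8,18.6,15.8,9,0,0,0],[3.8,18.6,15.8,10,0,0,0],[3.8,18.6,15.8,10,0,0,0],[1.2,18.6,15.8,10,0,0,0],[1.2,18.6,15.8,10,0,0,0],[1.2,18.6,15.8,10,0,0,0],[1.2,18.6,15.8,10,0,0,0],[1.2,18.6,15.8,10,0,0,0],[1.2,18.6,15.8,10,0,0,0]]]' 15
python3 -m creep '[[[1.2,0,0,-2,0,0,0],[1.2,0,0,-4,0,0,0],[1.2,0,0,-6,0,0,0],[1.2,0,0,-8,0,0,0],[1.2,0,0,-10,0,0,0],[1.2,0,0,-10,0,0,0],[1.2,0,0,-10,0,0,0]]]' 15
python3 - <<'E'
from h import *
go(.594,.054,.081,-1.1)
E
```

```text
t: 24.28
eef_pos: [0.5577, -0.3015, 0.1023]
ee_rot: [-3.141, -0.001, -1.102]
force: [-0.7, 0.3, 4.3]
width: 0.0198
gripper_force: 15.0
t: 25.15
eef_pos: [0.5566, -0.3009, 0.2005]
ee_rot: [3.141, 0.001, -1.102]
force: [0.1, -0.3, -0.3]
width: 0.0197
gripper_force: 15.0
t 25.1 d [-29.96 -19.38  11.97] w [ 0.001  0.001 -0.002] rows 7 w 0.0197 gf 15.0
```

```bash
python3 -m creep '[[[1.2,-6,-3.9,-2,0,0,0],[1.2,-11,-7,-2,0,0,0],[1.2,-16,-10.4,-2,0,0,0],[1.2,-21,-13.6,-2,0,0,0],[1.2,-26,-16.8,-2,0,0,0],[1.2,-29,-18.8,-2,0,0,0],[1.2,-30,-19.4,-2,0,0,0],[1.2,-30,-19.4,-2,0,0,0],[1.2,-30,-19.4,-2,0,0,0],[1.2,-30,-19.4,1,0,0,0],[1.2,-30,-19.4,5,0,0,0],[1.2,-30,-19.4,7,0,0,0],[1.2,-30,-19.4,9,0,0,0],[1.2,-30,-19.4,11,0,0,0],[1.2,-30,-19.4,11.9,0,0,0],[1.2,-30,-19.4,11.9,0,0,0]]]' 15
python3 - <<'E'
from h import *
print(get_state()["force"])
snap("side","pics/s9.png")
cv2.imwrite("pics/c9.png",cv2.resize(cv2.imread("pics/s9.png")[150:280,230:380],None,fx=4,fy=4,interpolation=cv2.INTER_CUBIC))
E
```

```text
t: 27.15
eef_pos: [0.5944, 0.0532, 0.0822]
ee_rot: [3.141, 0.0, -1.103]
force: [0.3, 0.3, 0.4]
width: 0.0196
gripper_force: 15.0
[0.32557189 0.31238056 0.40998912]
```

View pics/c9.png

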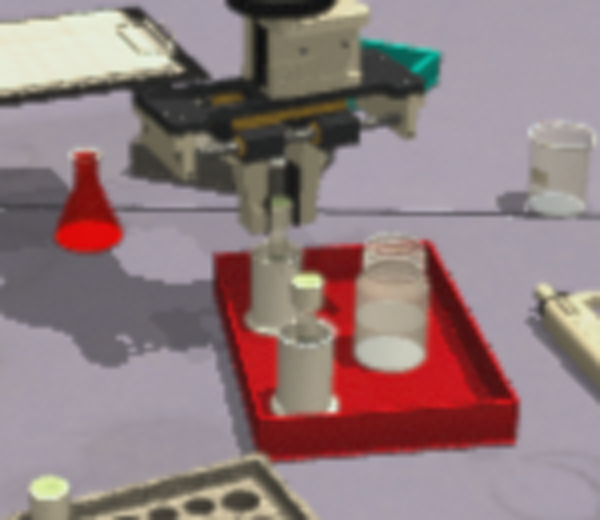

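First vial stands in its cup and the second is inside the other cup. Release and fetch the third.

```bash
python3 -m creep '[[[2.5,0,0,0,0,0,0],[3.8,0,0,0,0,0,0],[3.8,0,0,0,0,0,0],[3.8,0,0,-4,0,0,0],[3.8,0,0,-8,0,0,0],[3.8,0,0,-12,0,0,0],[3.8,29.9,27.6,-12,0,0,0],[3.8,29.9,27.6,-12,0,0,0],[3.8,29.9,27.6,-12,0,0,0],[3.8,29.9,27.6,-12,0,0,0],[3.8,29.9,27.6,-12,0,0,0],[3.8,29.9,27.6,-12,0,0,0],[3.8,29.9,27.6,-12,0,0,0],[3.8,29.9,27.6,-12,0,0,0],[3.8,29.9,27.6,-12,0,0,0],[3.8,29.9,27.6,-8,0,0,0],[3.8,29.9,27.6,-5,0,0,0],[3.8,29.9,27.6,-3,0,0,0],[3.8,29.9,27.6,-1.9,0,0,0],[3.8,29.9,27.6,-1.9,0,0,0]]]' 15
python3 -m creep '[[[1.2,0,0,0,0,0,0],[1.2,0,0,0,0,0,0],[1.2,0,0,0,0,0,0],[1.2,0,0,0,0,0,0],[1.2,0,0,0,0,0,0],[1.2,0,0,0,0,0,0]]]' 15
python3 -m creep '[[[1.2,0,0,-2,0,0,0],[1.2,0,0,-4,0,0,0],[1.2,0,0,-6,0,0,0],[1.2,0,0,-8,0,0,0],[1.2,0,0,-10,0,0,0],[1.2,0,0,-12,0,0,0],[1.2,0,0,-12,0,0,0]]]' 15
python3 - <<'E'
from h import *
go(.510,.3595,.084,-1.1)
for y in(-1.1,-.7,-.38):go(.510,.3595,.22,y)
E
```

```text
t: 29.7
eef_pos: [0.4841, -0.3367, 0.1016]
ee_rot: [3.141, -0.0, -1.1]
force: [-0.2, 0.2, 0.1]
width: 0.038
gripper_force: 0.0
t: 30.45
eef_pos: [0.4839, -0.3376, 0.102]
ee_rot: [-3.141, -0.001, -1.102]
force: [0.0, -0.2, 4.8]
width: 0.0197
gripper_force: 15.0
t: 31.32
eef_pos: [0.4841, -0.3376, 0.2227]
ee_rot: [-3.14, -0.002, -1.102]
force: [-0.3, 0.0, -0.6]
width: 0.0198
gripper_force: 15.0
t 31.3 d [-61.03 -33.8   13.83] w [-0.002 -0.002 -0.002] rows 12 w 0.0198 gf 15.0
t 31.3 d [-61.01 -33.82   0.23] w [-0.002 -0.002 -0.002] rows 12 w 0.0198 gf 15.0
t 31.3 d [-61.01 -33.82   0.23] w [-0.001 -0.002 -0.402] rows 12 w 0.0198 gf 15.0
t 31.3 d [-61.01 -33.82   0.23] w [-0.001 -0.002 -0.722] rows 12 w 0.0198 gf 15.0
```

```bash
python3 -m creep '[[[1.2,-5,-2.8,0,0,0,0],[1.2,-10,-5.6,0,0,0,-0.1],[1.2,-15,-8.3,0,0,0,-0.2],[1.2,-20,-11.1,0,0,0,-0.3],[1.2,-25,-13.9,0,0,0,-0.4],[1.2,-30,-16.7,0,0,0,-0.5],[1.2,-35,-19.4,0,0,0,-0.6],[1.2,-40,-22.2,0,0,0,-0.7],[1.2,-45,-25,0,0,0,-0.72],[1.2,-50,-27.8,0,0,0,-0.72],[1.2,-55,-30.6,0,0,0,-0.72],[1.2,-59,-32.8,0,0,0,-0.72],[1.2,-61,-33.9,0,0,0,-0.72],[1.2,-61,-33.9,0,0,0,-0.72],[1.2,-61,-33.9,0,0,0,-0.72],[1.2,-61,-33.9,4,0,0,-0.72],[1.2,-61,-33.9,6.5,0,0,-0.72],[1.2,-61,-33.9,6.5,0,0,-0.72]]]' 15
python3 - <<'E'
from h import *
go(.511,.360,.0855,-.38)
snap("side","pics/s10.png");snap("top","pics/t10.png")
a=cv2.imread("pics/t10.png")[180:260,160:280];b=cv2.imread("pics/s10.png")[130:210,230:350]
cv2.imwrite("pics/c10.png",cv2.resize(np.hstack([a,b]),None,fx=3.3,fy=3.3,interpolation=cv2.INTER_CUBIC))
E
```

```text
t: 33.58
eef_pos: [0.5095, 0.3577, 0.155]
ee_rot: [3.138, 0.001, -0.383]
force: [0.0, 0.4, 0.2]
width: 0.0196
gripper_force: 15.0
t 33.6 d [ 0.06 -0.29  6.95] w [ 0.004  0.001 -0.003] rows 2 w 0.0196 gf 15.0
```

View pics/c10.png

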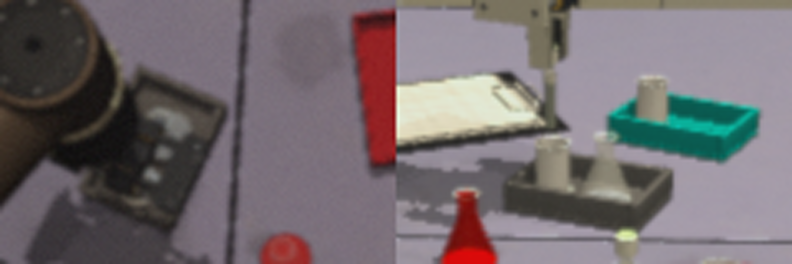

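Vial hangs right above the cup, flask clear. Insert.

```bash
python3 -m creep '[[[1.2,0,-0.1,1.5,0,0,0],[1.2,0,-0.1,3,0,0,0],[1.2,0,-0.1,4.5,0,0,0],[1.2,0,-0.1,5.8,0,0,0],[1.2,0,-0.1,6.8,0,0,0],[1.2,0,-0.1,6.9,0,0,0],[1.2,0,-0.1,6.9,0,0,0]]]' 15
python3 - <<'E'
from h import *
snap("side","pics/s11.png")
a=cv2.imread("pics/s11.png")[130:210,230:350]
cv2.imwrite("pics/c11.png",cv2.resize(a,None,fx=5,fy=5,interpolation=cv2.INTER_CUBIC))
E
```

```text
t: 34.55
eef_pos: [0.5109, 0.3611, 0.0878]
ee_rot: [-3.141, -0.0, -0.382]
force: [-0.4, -0.1, 0.6]
width: 0.0195
gripper_force: 15.0
```

View pics/c11.png

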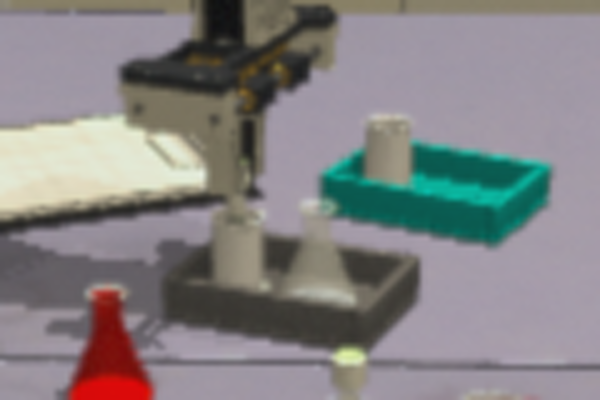

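I have now viewed 16 pictures, which is more than the 14 allowed, so I won't open any more. The final check will be numeric.

```bash
python3 -m creep '[[[1.2,0,0,0.2,0,0,0],[1.2,0,0,0.2,0,0,0],[2.5,0,0,0.2,0,0,0],[3.8,0,0,0.2,0,0,0],[3.8,0,0,0.2,0,0,0],[3.8,0,0,-4,0,0,0],[3.8,0,0,-9,0,0,0],[3.8,0,0,-14,0,0,0],[3.8,15,15,-14,0,0,0],[3.8,15,15,-14,0,0,0],[3.8,15,15,-14,0,0,0],[3.8,15,15,-14,0,0,0],[3.8,15,15,-14,0,0,0]]]' 15
python3 - <<'E'
from h import *
im=grab_frame("top")
hsv=cv2.cvtColor(im,cv2.COLOR_BGR2HSV)
m=cv2.inRange(hsv,(25,35,120),(50,255,255))
n,_,st,ce=cv2.connectedComponentsWithStats(m)
for i in range(1,n):
    if 4<=st[i,4]<60:print(st[i,4],ce[i].round(1),px2w("top",*ce[i],.1)[:2].round(3))
E
```

```text
t: 36.22
eef_pos: [0.5944, 0.1639, 0.2275]
ee_rot: [3.141, 0.0, -0.385]
force: [-0.7, 0.9, -0.2]
width: 0.0379
gripper_force: 0.0
8 [329.8 152.8] [ 0.819 -0.087]
10 [314.5 157.4] [ 0.799 -0.033]
30 [291.8 162.3] [0.777 0.047]
9 [308.7 158.9] [ 0.792 -0.012]
22 [320.9 208. ] [ 0.614 -0.061]
22 [287.3 211.8] [0.595 0.056]
6 [ 97.5 255.5] [0.411 0.7  ]
8 [ 89.5 258.2] [0.401 0.727]
35 [455.9 262.9] [ 0.441 -0.528]
7 [433.6 263.6] [ 0.435 -0.451]
55 [426.7 273.6] [ 0.4   -0.427]
13 [433.6 271.2] [ 0.409 -0.451]
5 [457.8 270.2] [ 0.416 -0.534]
30 [418.  280.4] [ 0.375 -0.397]
```

```bash
python3 -m creep '[[[3.8,11,28,-3,0,0,0],[3.8,11,28,-3,0,0,0],[3.8,11,28,-3,0,0,0],[3.8,11,28,-3,0,0,0],[3.8,11,28,-3,0,0,0],[3.8,11,28,-3,0,0,0],[3.8,11,28,-3,0,0,0]]]'
python3 - <<'E'
from h import *
im=grab_frame("top")
hsv=cv2.cvtColor(im,cv2.COLOR_BGR2HSV)
m=cv2.inRange(hsv,(25,35,120),(50,255,255))
n,_,st,ce=cv2.connectedComponentsWithStats(m)
for i in range(1,n):
    w=px2w("top",*ce[i],.103)
    if 4<=st[i,4]<60 and w[1]>.2:print(st[i,4],ce[i].round(1),w[:2].round(3))
a=cv2.imread("pics/top0.png").astype(int);d=np.abs(im.astype(int)-a).sum(2)
fl=w2px("top",[[.572,.332,.04],[.572,.332,.076]]);print("flask expected px",fl.round(0).tolist())
m2=(d[195:260,180:235]>60).astype(np.uint8);n,_,st,ce=cv2.connectedComponentsWithStats(m2)
print([(st[i,4],(ce[i]+[180,195]).round(1).tolist()) for i in range(1,n) if st[i,4]>8])
E
```

```text
t: 37.15
eef_pos: [0.5918, -0.1342, 0.2574]
ee_rot: [-3.141, 0.0, -0.382]
force: [-0.3, 0.5, 0.0]
width: 0.0383
gripper_force: 0.0
25 [197.6 231. ] [0.512 0.364]
9 [ 98.4 255. ] [0.413 0.696]
7 [ 88.6 258.7] [0.399 0.729]
flask expected px [[210.0, 218.0], [209.0, 216.0]]
[(np.int32(185), [210.0, 219.8]), (np.int32(52), [198.7, 233.0])]
```

All three caps stand over their cup axes and the flask sits where it was placed. Handing in.

```bash
python3 -c "
from station import *
print(job_done())"
```

```text
the job is handed in; nothing more can be done
None
```

I made up both kits and handed the job in at about 37 s: camera checks showed all three vials in their cups and the flask in place, and the bottle looked upright in its last picture, but I viewed 16 pictures against the limit of 14.

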